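# Clamp the mended piece tray a quarter turn past touch

## Robot

A 6-joint arm with a two-finger parallel gripper is mounted at the origin on the work surface. World frame = base frame: x ahead of the robot, y to its left, z up, the work surface at z = 0. Lengths are in mm, angles in degrees, forces in N, time in s.
With the tool pointing down it reaches from about 425 to 950 mm from the base axis. Payload 14.7 kg.
Tool frame: the origin (TCP) lies at the very end of the fingers, on their centre line; the grasp point (between the pads) lies 19 mm behind it; z points along the fingers, y is the direction in which the jaws open and shut (so a half turn about z gives the same grasp; the last joint's range is limited). The gripper opens to 85 mm and grips with 20 to 120 N. Pads are 22 mm wide; open, the fingers measure 114 mm over their backs; the gripper's body (76 mm by 85 mm) begins 54 mm behind the grasp point. The pads swing forward as they close: fully open they stand 13 mm farther back than shut.
Start: joints at [-74.576, 27.513, 91.461, -0, 61.026, -2.67], TCP at [201.891, -617.845, 231.297] pointing down, gripper open.
Joint ranges: [-157.49, 157.49], [-46.99, 117.5], [13.45, 153.17], [-89.5, 269.5], [5.16, 153.95], [-167.48, 167.48]. Speed limits (degrees/s): [108.29, 108.29, 136.94, 172.46, 172.46, 172.46].

## Interface

Orientations are given as [roll, pitch, yaw] about the fixed x, y, z axes, in that order (R = Rz(yaw) Ry(pitch) Rx(roll)).
In Python, from plant import bot gives the robot as it stands.
- The arm moves only by the shell command python3 -m handwheel 'ROWS'. ROWS is JSON, a list of rows, each a list of 7 numbers: the shift along the tool's x, y, z in m, then the turn, a rotation vector about the tool's x, y, z in rad, then the opening, from -1 (shut) to 1 (fully open), so that 0 is half open. A call has 1 to 20 rows; each row is the pose to reach, as a shift and turn from the pose commanded when the call began, along the tool's axes at that moment; what a row does not reach only later rows make up. A row lasts 1/8 s, in which the tool goes at most 62.5 mm and 10.7 degrees, less where a joint would pass 70% of its speed; a pose out of reach is approached as far as the arm can. A call with a gripper value outside its range is refused whole. The fingers move at their own pace and stop on an object; the grip force is fixed at half the most. Time passes only in rows, so rows that repeat a pose let the fingers close. It gives the time, the measured TCP pose, the force and the opening at its end, in the units of the state.
- bot.read_state(): the state, without advancing time (a new reading comes with each control period).
- bot.capture(name): name is "scene" or "top" or "wrist"; returns a dict with "color" (400x640x3 uint8, red, green, blue), "K" (3x3 intrinsics, pixels), "eye" and "attitude" of the camera in the world. Camera axes: x right, y up, looking along -z (the intrinsics and any distortion apply to the point x, -y, -z); pixel columns grow to the right and rows downward; lengths in mm; the calibration is good to about 2 mm. The wrist camera is an equidistant fisheye: a pixel r from the principal point sees the ray r / f radians off the axis. A picture is of the moment at which its call begins. There is no depth.
- bot.job_done(): hands the job in, once; it reports no verdict.
The state is a dict: "t": time; "q": joint angles; "joint_velocities": joint speeds; "joint_efforts": joint torques, N m; "position": TCP position; "ee_rot": TCP orientation; "contact_force": force on the tool from outside, world axes, zero at the start; "ft_torque": the same for the moment, N m; "width": opening from 0.0 (shut) to 1.0 (fully open).
Only numpy, scipy, OpenCV 4.12 (cv2) and the standard library are available. Lean on these libraries where they do the work, as an engineer would, in place of code of your own. Each camera call takes 0.05 s, during which the arm holds its last target. There are 200 camera calls.

## Task

The mended piece tray lies upside down in the little screw press. Turn the press's bar knob clockwise until the foot just touches the tray, then give it a quarter turn more to clamp it. Do not overtighten, do not shift the tray on the bed, leave the other things alone, and let go of the knob.

Things in the scene. Friction and masses are not known exactly. Their poses are not given: they have to be found in the camera images.
- press: black cast iron screw press, fixed. Origin: centre of its teak stand's underside, below the screw axis; z up, y along the crossbeam. Stand 200 (x) x 270 (y) x 20 mm; bed 150 x 250, top at z = 50 mm; columns 26 mm thick at y = +-100; crossbeam 50 x 250, z = 160 to 190; boss (48 mm across) and nuts on it to z = 200 mm. The gap under the foot is seen along x.
- knob_grip (a point): centre of the bar knob on top of the screw, on the screw axis, 243 to 252 mm above the table at the start. Plain steel bar 50 mm long, 14 mm thick, 30 mm high (15 mm above and below this point); under it a collar 28 mm across reaches 27 mm below the point. x runs along the bar's length, y across its thickness, z up. Sinks as it is turned clockwise.
- knob (a joint): turn of the bar knob in rad, growing clockwise seen from above, 0 to 13.4. Clockwise lowers knob, screw and foot together by 20 mm per full turn (3.18 mm per rad). It turns stiffly (about 0.1 N m, up to 0.16 when clamping) and stays where it is left. The stem's set length differs each time, so the knob angle at touch differs too.
- foot_face (a point): centre of the flat round underside of the press's foot, a black iron disc 52 mm across and 10 mm thick, on the screw axis. It starts some 3 to 13 mm above the tray. It touches when it comes to the height of tray_top.
- foot (a joint): how far the foot has been pushed up into the stem against its spring, in m: 0 while the foot hangs free; once it touches, it grows by 5 mm for each quarter turn of the knob (0.0125 at most). The spring starts at 8 N and rises 1.2 N per mm.
- tray: the mended boxwood piece tray, loose, 0.18 kg nominal, 110 (x) x 140 (y) x 30 mm high, lying upside down on the bed within about 10 mm of its centre; a thin dark line shows the mended split. Origin: centre of its lower side, z up.
- tray_top (a point): centre of the tray's upper (bottom panel) face, 30 mm above the tray's origin and 80 mm above the table.
- board: bystander: kaya shogi board 360 x 330 x 50 mm with a few pieces, fixed on the table at the robot's right; origin at the centre of its underside.
- trays: bystander: stack of three boxwood piece trays, 150 x 120 x 90 mm together, loose, at the robot's left, nearer than the candle; origin at the centre of its underside.
- candle: bystander: brass candle holder, foot 96 mm across, with a white candle, 150 mm high, loose, left of the press; origin at the centre of its underside.
- cup: bystander: stoneware sake cup, 60 mm across, 48 mm high, loose, beyond the press; origin at the centre of its underside.
Not all that is in view belongs to the job. Leave any purple look-alike of the tray alone.

How it is judged:
By the outcome, as a careful person would: the job done as asked, in the order asked, and still so for the second after the job is handed in, with the robot touching nothing.
It also fails if it takes over 64 s, if anything falls off the work surface, if the arm or the gripper's body presses on something with over 40 N, if the wrist force passes 120 N, or if a joint passes its speed limit or range.

## Working session

There is one attempt and no reset: what is moved stays moved. The work goes in short steps, Python scripts to look and compute and a shell command to move; the robot and the scene stay as the last step left them, time stands still between calls to the robot, and variables do not carry over. Pictures are saved under pics/ and viewed, about 8 in all and at most 12, crops included, and the job is handed in when it is done.

```bash
ls; mkdir -p pics; cat > h.py <<'E'
import numpy as np, cv2
from plant import bot
from scipy.spatial.transform import Rotation as R
def cap(n):
    c=bot.capture(n); return c
def att(c):
    a=np.array(c["attitude"],float)
    return a if a.shape==(3,3) else R.from_euler('xyz',a,degrees=True).as_matrix()
def ray(c,u,v,fish=False):
    K=np.array(c["K"]); x=(u-K[0,2])/K[0,0]; y=(v-K[1,2])/K[1,1]
    if fish:
        th=np.hypot(x,y); s=np.sin(th)/max(th,1e-9); d=np.array([x*s,-y*s,-np.cos(th)])
    else: d=np.array([x,-y,-1.])
    return np.array(c["eye"],float), att(c)@d
def onz(c,u,v,z,fish=False):
    e,d=ray(c,u,v,fish); return e+d*(z-e[2])/d[2]
def proj(c,p,fish=False):
    K=np.array(c["K"]); q=att(c).T@(np.array(p,float)-np.array(c["eye"])); x,y,z=q[0],-q[1],-q[2]
    if fish:
        r=np.hypot(x,y); th=np.arctan2(r,z); x,y,z=x/r*th,y/r*th,1
    return K[0,0]*x/z+K[0,2],K[1,1]*y/z+K[1,2]
E
python3 - <<'E'
from h import *
import pickle
for n in ("scene","top"):
    c=cap(n); pickle.dump(c,open(n+".pkl","wb")); print(n,c["K"],c["eye"],c["attitude"],[k for k in c])
    cv2.imwrite(f"pics/{n}1.png",c["color"][...,::-1])
print(bot.read_state())
E
```

```text
pics
scene [[439.84891567   0.         316.18887864]
 [  0.         439.84891567 206.04826926]
 [  0.           0.           1.        ]] [ 965.2361468  -626.44521824 1441.48589286] [31.85887749  0.22449837 35.69988899] ['color', 'K', 'eye', 'attitude']
top [[516.65706573   0.         319.88720279]
 [  0.         516.65706573 194.25127035]
 [  0.           0.           1.        ]] [ 345.412747    -20.19621918 1804.25369079] [  5.53378656   1.07957962 -90.10340651] ['color', 'K', 'eye', 'attitude']
{'t': 0.1, 'q': array([-7.45749094e+01,  2.75471704e+01,  9.14890606e+01, -3.20431046e-04,
        6.10258256e+01, -2.67048913e+00]), 'joint_velocities': array([-0.09162665, -0.14118295, -0.0472943 ,  0.05726295,  0.00833572,
       -0.03616734]), 'joint_efforts': array([-1.53293811e-03, -9.52259588e+01, -4.31046939e+01, -3.11214608e-04,
        5.21883048e-03, -3.60287288e-05]), 'position': array([ 201.80990373, -617.50279292,  230.73329741]), 'ee_rot': array([-1.79937998e+02, -2.61148807e-03,  1.80957337e+01]), 'contact_force': array([ 0.27452988, -0.58944552,  0.84827561]), 'ft_torque': array([-0.04672236, -0.04631201,  0.00778335]), 'width': 0.9990074945284368}
```

View pics/scene1.png

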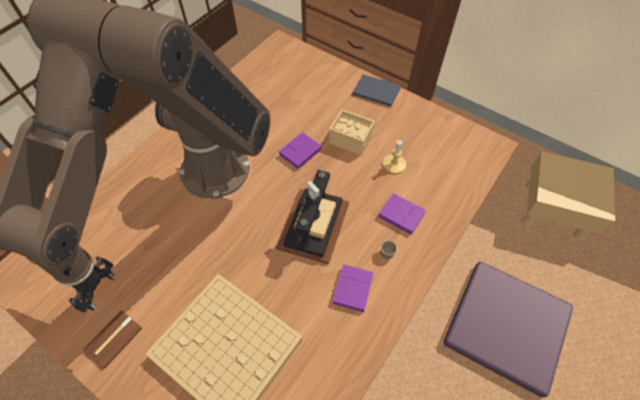

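View pics/top1.png

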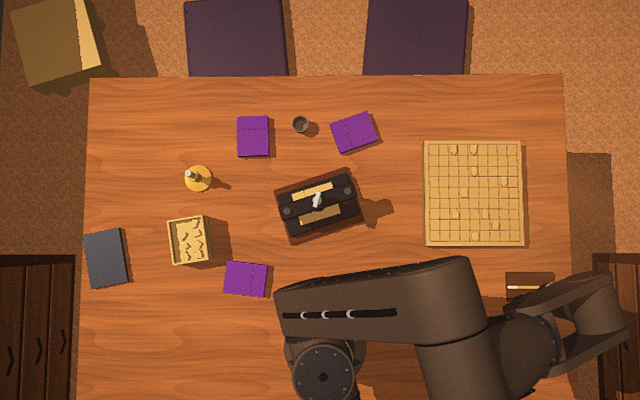

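The press is at about (318,207) in the top view and (315,215) in the scene view, with a bright bar knob at (317,201) and (313,188). Three purple trays lie on the table, at scene pixels (300,150), (402,213) and (353,287). The only boxwood tray in the press is the one under its foot at (321,216), so that one is meant. I'll measure the knob and confirm with one enlarged crop.

```bash
python3 - <<'E'
from h import *
import pickle
out=[];P={}
for n,(u,v) in dict(scene=(313,188),top=(317,201)).items():
    c=pickle.load(open(n+".pkl","rb")); im=c["color"]
    hsv=cv2.cvtColor(im,cv2.COLOR_RGB2HSV); m=((hsv[...,1]<70)&(hsv[...,2]>110)).astype(np.uint8)
    w=np.zeros_like(m); w[v-18:v+18,u-18:u+18]=1; m*=w
    k,l,s,ce=cv2.connectedComponentsWithStats(m); i=1+np.argmax(s[1:,4]); 
    ys,xs=np.where(l==i); rect=cv2.minAreaRect(np.c_[xs,ys].astype(np.float32)); print(n,s[i],ce[i],rect); P[n]=(c,ce[i])
    cr=im[v-50:v+50,u-66:u+66]; out.append(cv2.resize(cr,None,fx=6,fy=6,interpolation=cv2.INTER_CUBIC)[...,::-1])
(e1,d1),(e2,d2)=[ray(c,*p) for c,p in P.values()]
A=np.c_[d1,-d2]; t=np.linalg.lstsq(A,e2-e1,rcond=None)[0]; print(e1+d1*t[0],e2+d2*t[1])
cv2.imwrite("pics/crop1.png",cv2.resize(np.hstack(out),(800,303)))
print(onz(P["top"][0],*P["top"][1],255))
E
```

```text
scene [307 181  13  18 149] [312.75838926 189.59060403] ((313.4038391113281, 189.0192413330078), (17.84657096862793, 10.59027099609375), 78.69007110595703)
top [312 192   9  16  97] [316.35051546 199.28865979] ((316.0, 199.5), (15.0, 8.0), 90.0)
[481.30790305  19.7040929  245.01191607] [481.26219757  19.66042146 245.00681768]
[480.39154114  19.40498104 255.        ]
```

View pics/crop1.png

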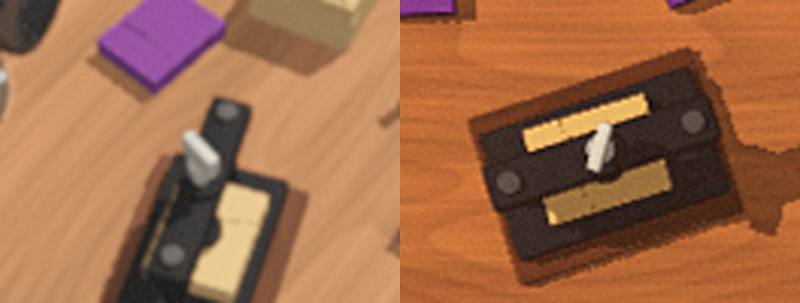

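The crop confirms it. The tray in the press is boxwood with a thin split line, and the knob is a bright bar at about (481,20,245), inside the expected 243–252 height. The press yaw is about +18°, and the bar lies at about −18°. Next I'll check the wrist camera mounting, then move above.

```bash
python3 - <<'E'
from h import *
c=cap("wrist"); s=bot.read_state(); T=R.from_euler('xyz',s["ee_rot"],degrees=True).as_matrix()
print(c["K"],T.T@(np.array(c["eye"])-s["position"]),(T.T@att(c)).round(3))
t=__import__("pickle").load(open("top.pkl","rb"))
for p in ((301,124),(355,132),(253,136),(197,178)): print(onz(t,*p,30))
E
python3 -m handwheel '[[0,0,-0.06,0,0,0,1],[0.04,-0.045,-0.12,0,0,-0.17,1],[0.08,-0.09,-0.15,0,0,-0.34,1],[0.12,-0.135,-0.15,0,0,-0.52,1],[0.16,-0.18,-0.15,0,0,-0.70,1],[0.20,-0.225,-0.15,0,0,-0.88,1],[0.24,-0.27,-0.15,0,0,-1.06,1],[0.28,-0.315,-0.15,0,0,-1.24,1],[0.32,-0.36,-0.15,0,0,-1.42,1],[0.36,-0.405,-0.15,0,0,-1.60,1],[0.40,-0.45,-0.15,0,0,-1.78,1],[0.44,-0.495,-0.15,0,0,-1.96,1],[0.4625,-0.52,-0.15,0,0,-2.14,1],[0.4625,-0.52,-0.15,0,0,-2.32,1],[0.4625,-0.52,-0.15,0,0,-2.51,1],[0.4625,-0.52,-0.15,0,0,-2.51,1],[0.4625,-0.52,-0.15,0,0,-2.51,1]]'
```

```text
[[309.70691629   0.         325.81624488]
 [  0.         309.70691629 200.2203328 ]
 [  0.           0.           1.        ]] [  82.18804716   -0.89693728 -142.52075255] [[ 0.001  0.946  0.323]
 [ 1.    -0.001 -0.   ]
 [-0.     0.323 -0.946]]
[764.62255547  78.58621502  30.        ]
[ 735.04308207 -109.9252856    30.        ]
[722.9416695  246.54212001  30.        ]
[575.72289529 440.18441047  30.        ]
t: 2.28
position: [479.9, 20.0, 381.2]
ee_rot: [-180.0, -0.0, 161.6]
contact_force: [0.2, 0.4, 0.5]
width: 1.002
```

```bash
python3 - <<'E'
from h import *
import pickle
c=cap("wrist"); pickle.dump(c,open("w1.pkl","wb")); u,v=proj(c,(481,20,260),True); print(u,v,proj(c,(481,20,247),True))
u,v=int(u),int(v); im=c["color"][max(v-75,0):v+75,u-100:u+100]; cv2.imwrite("pics/w1.png",cv2.resize(im,None,fx=4,fy=4,interpolation=cv2.INTER_CUBIC)[...,::-1])
print(max(v-75,0),u-100)
E
python3 -m handwheel '[[-0.02,0.015,0,0,0,0.18,1],[-0.05,0.037,0,0,0,0.36,1],[-0.09,0.066,0,0,0,0.54,1],[-0.13,0.096,0,0,0,0.72,1],[-0.161,0.119,0,0,0,0.9,1],[-0.161,0.119,0.02,0,0,1.08,1],[-0.161,0.119,0.05,0,0,1.26,1],[-0.161,0.119,0.08,0,0,1.44,1],[-0.161,0.119,0.08,0,0,1.62,1],[-0.161,0.119,0.08,0,0,1.8,1],[-0.161,0.119,0.08,0,0,1.98,1],[-0.161,0.119,0.08,0,0,2.16,1],[-0.161,0.119,0.08,0,0,2.34,1],[-0.161,0.119,0.08,0,0,2.506,1],[-0.161,0.119,0.08,0,0,2.506,1]]'
```

```text
326.17918075067865 195.45792388932347 (np.float64(326.16374302569136), np.float64(191.15572361769497))
120 226
t: 4.2
position: [670.0, 83.0, 301.2]
ee_rot: [-180.0, 0.0, 18.2]
contact_force: [0.2, 0.3, -0.7]
width: 0.999
```

View pics/w1.png

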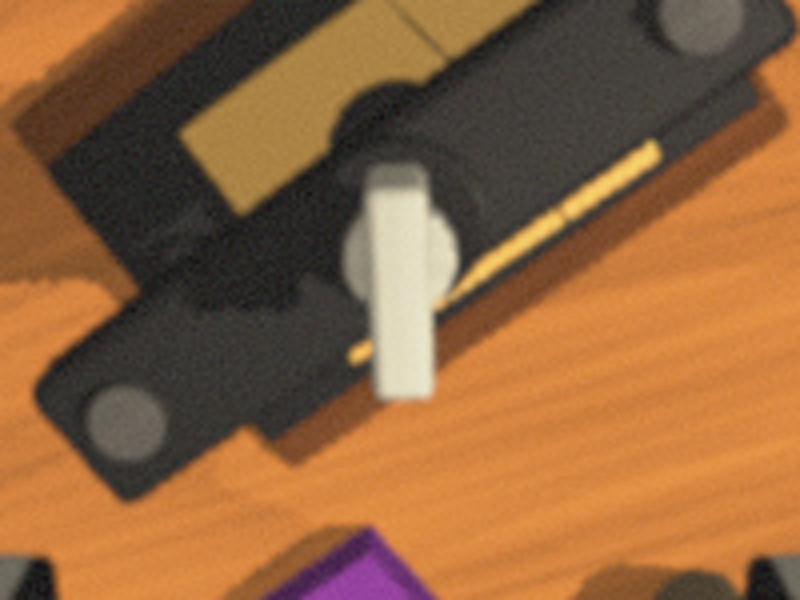

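```bash
python3 -m handwheel '[[0,0,0.05,0,-0.17,0,1],[0,0,0.10,0,-0.34,0,1],[0,0,0.15,0,-0.52,0,1],[-0.02,0,0.19,0,-0.52,0,1],[-0.05,0,0.205,0,-0.52,0,1],[-0.08,0,0.205,0,-0.52,0,1],[-0.084,0,0.205,0,-0.52,0,1],[-0.084,0,0.205,0,-0.52,0,1]]'
python3 - <<'E'
from h import *
import pickle
c=pickle.load(open("w1.pkl","rb"))
f=lambda x,y,z:onz(c,x/4+226-.375,y/4+120-.375,z,True)
A=[f(367,190,262),f(428,187,262),f(435,398,262),f(375,398,262)]
ce=np.mean(A,0); ax=(A[0]+A[1]-A[2]-A[3])/2; th=(A[1]+A[2]-A[0]-A[3])/2
print("bar",ce,np.linalg.norm(ax),np.linalg.norm(th),np.degrees(np.arctan2(ax[1],ax[0])))
n1,n2=f(127,424,200),f(702,12,200); print("nuts",n1,n2,(n1+n2)/2,np.linalg.norm(n1-n2),np.degrees(np.arctan2(*(n2-n1)[1::-1])))
im=[]
for i in range(4):
    c=cap("wrist"); im.append(c["color"].astype(float))
c["color"]=np.mean(im,0).astype(np.uint8); pickle.dump(c,open("w2.pkl","wb"))
print(c["eye"],proj(c,(481,20,85),True)); cv2.imwrite("pics/w2.png",c["color"][...,::-1])
E
```

```text
t: 5.2
position: [591.0, 56.8, 96.7]
ee_rot: [-180.0, 29.7, 18.4]
contact_force: [-0.1, 0.9, -0.3]
width: 1.003
bar [478.71000474  20.55255786 262.        ] 48.922216076762844 13.460522876786351 163.64230298404604
nuts [509.32727218 -73.3340651  200.        ] [447.37189813 114.72306843 200.        ] [478.34958515  20.69450166 200.        ] 197.99988344303293 108.23445397490129
[725.72898384 102.57829178 178.89258042] (np.float64(327.044155919405), np.float64(316.12964050561163))
```

View pics/w2.png

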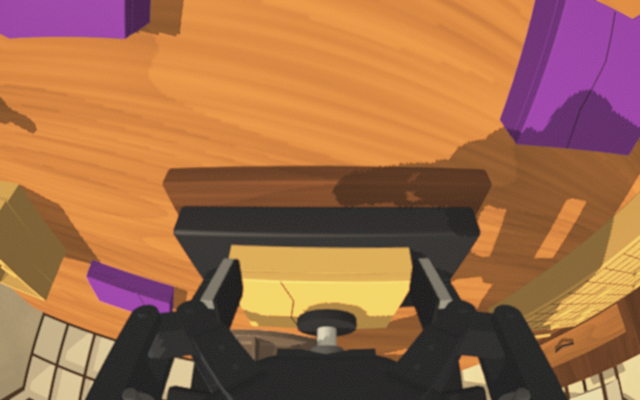

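```bash
python3 - <<'E'
from h import *
import pickle
c=pickle.load(open("w2.pkl","rb")); im=c["color"]
cr=im[262:362,260:393]; cv2.imwrite("pics/w2c.png",cv2.resize(cr,None,fx=6,fy=6,interpolation=cv2.INTER_CUBIC)[...,::-1])
g=im.astype(float).mean(2)
print("cols322-331 rows195..350:"); 
for r in range(198,352): print(r,int(g[r,322:332].mean()),end="; ")
ax=np.array([478.5,20.6]); px=np.array([np.cos(.319),np.sin(.319)])
print()
for nm,r,z in [("bed edge",75,50),("bed bottom edge",75,20),("stand edge",100,20),("tray front top",55,80),("foot front bottom touch",26,80),("foot fb +5",26,85),("foot fb+10",26,90),("foot ft touch",26,90),("foot ft+5",26,95),("foot ft+10",26,100)]:
    print(nm,np.round(proj(c,[*(ax+r*px),z],True),1))
for s in(-26,26):
    print("side",[np.round(proj(c,[*(ax+s*np.array([-px[1],px[0]])),z],True),1) for z in (80,85,90,95,100)])
E
```

```text
cols322-331 rows195..350:
198 86; 199 86; 200 86; 201 83; 202 85; 203 86; 204 86; 205 82; 206 71; 207 55; 208 44; 209 44; 210 46; 211 46; 212 45; 213 45; 214 45; 215 46; 216 46; 217 47; 218 46; 219 46; 220 47; 221 47; 222 46; 223 47; 224 47; 225 47; 226 47; 227 48; 228 47; 229 48; 230 48; 231 49; 232 52; 233 56; 234 67; 235 74; 236 70; 237 63; 238 57; 239 55; 240 55; 241 57; 242 56; 243 55; 244 54; 245 56; 246 72; 247 108; 248 141; 249 160; 250 162; 251 162; 252 161; 253 161; 254 161; 255 161; 256 161; 257 161; 258 161; 259 161; 260 161; 261 161; 262 161; 263 161; 264 161; 265 161; 266 161; 267 162; 268 161; 269 161; 270 161; 271 162; 272 166; 273 164; 274 160; 275 158; 276 160; 277 160; 278 161; 279 161; 280 166; 281 183; 282 196; 283 193; 284 189; 285 188; 286 188; 287 188; 288 188; 289 188; 290 188; 291 188; 292 188; 293 188; 294 188; 295 188; 296 188; 297 188; 298 188; 299 188; 300 188; 301 185; 302 170; 303 146; 304 129; 305 126; 306 127; 307 126; 308 112; 309 79; 310 49; 311 44; 312 45; 313 46; 314 46; 315 45; 316 46; 317 47; 318 50; 319 53; 320 55; 321 55; 322 55; 323 55; 324 53; 325 66; 326 113; 327 161; 328 180; 329 182; 330 181; 331 181; 332 181; 333 181; 334 179; 335 176; 336 169; 337 163; 338 156; 339 151; 340 147; 341 146; 342 146; 343 144; 344 134; 345 113; 346 91; 347 85; 348 86; 349 87; 350 88; 351 87; 
bed edge [325.6 236. ]
bed bottom edge [325.6 204.7]
stand edge [325.7 182.4]
tray front top [325.6 285.2]
foot front bottom touch [325.5 300.5]
foot fb +5 [325.5 306.2]
foot fb+10 [325.5 311.9]
foot ft touch [325.5 311.9]
foot ft+5 [325.5 317.7]
foot ft+10 [325.5 323.6]
side [array([354.9, 311.4]), array([355.2, 316.6]), array([355.4, 321.9]), array([355.7, 327.2]), array([355.9, 332.6])]
side [array([296. , 311.4]), array([295.8, 316.6]), array([295.5, 321.9]), array([295.3, 327.2]), array([295.1, 332.6])]
```

View pics/w2c.png

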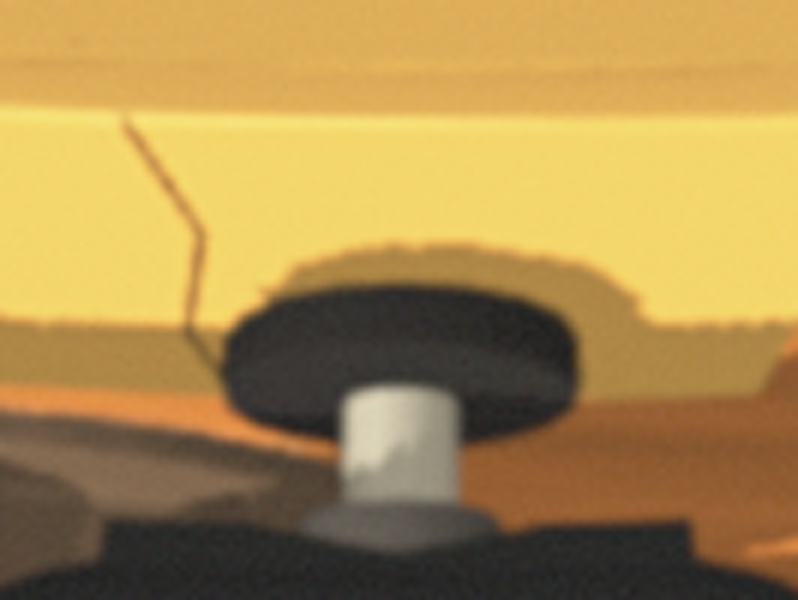

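The close view shows the foot disc at about (327,318), its lower rim at row 308.8, with a gap and shadow above the tray. The bed and tray edges land within 1–2 px of their predicted rows, apart from the tray lying about 4 mm towards me. My estimate is a gap of about 7 mm, ±1. I'll turn about 2.5 mm past touch, then look again from the same pose.

```bash
python3 -m handwheel '[[0.035,0,-0.02,0,0,0,1],[0.069,0,-0.04,0,0,0,1],[0.045,0,-0.09,0,0.15,0,1],[0.02,0,-0.14,0,0.30,0,1],[-0.005,0,-0.19,0,0.45,0,1],[-0.043,0,-0.244,0,0.52,0,1],[-0.043,0,-0.244,0,0.52,0,1]]'
python3 -m handwheel '[[-0.02,0,0,0,0,-0.18,1],[-0.06,0,0,0,0,-0.36,1],[-0.10,0,0,0,0,-0.54,1],[-0.14,0,0,0,0,-0.72,1],[-0.18,0,0,0,0,-0.9,1],[-0.20,-0.001,0,0,0,-1.08,1],[-0.201,-0.001,0,0,0,-1.26,1],[-0.201,-0.001,0,0,0,-1.44,1],[-0.201,-0.001,0,0,0,-1.62,1],[-0.201,-0.001,0,0,0,-1.8,1],[-0.201,-0.001,0,0,0,-1.98,1],[-0.201,-0.001,0,0,0,-2.16,1],[-0.201,-0.001,0,0,0,-2.34,1],[-0.201,-0.001,0,0,0,-2.536,1],[-0.201,-0.001,0,0,0,-2.536,1]]'
python3 -c "
from h import *
import pickle
c=cap('wrist'); pickle.dump(c,open('w3.pkl','wb')); im=c['color']; u,v=map(int,proj(c,(478.6,20.6,260),True)); print(u,v)
v0=max(v-75,0); hsv=cv2.cvtColor(im,cv2.COLOR_RGB2HSV); m=((hsv[...,1]<60)&(hsv[...,2]>185)).astype(np.uint8); m[:v-60]=0;m[v+60:]=0;m[:,:u-60]=0;m[:,u+60:]=0
k,l,s,ce=cv2.connectedComponentsWithStats(m); i=1+np.argmax(s[1:,4]); ys,xs=np.where(l==i); r=cv2.minAreaRect(np.c_[xs,ys].astype(np.float32)); print(s[i],r)
B=[onz(c,*p,261,True) for p in cv2.boxPoints(r)]; print(np.round(B,1),np.mean(B,0)); print(bot.read_state()['q'])
"
```

```text
t: 6.28
position: [671.4, 83.1, 336.1]
ee_rot: [179.9, -0.6, 18.3]
contact_force: [0.1, 0.1, -1.6]
width: 0.996
t: 8.15
position: [479.0, 21.0, 329.0]
ee_rot: [-180.0, -0.1, 163.6]
contact_force: [-0.5, 0.1, -0.9]
width: 1.0
325 215
[ 317  185   25   62 1167] ((329.0, 215.5), (61.0, 24.0), 90.0)
[[454.1  21.9 261. ]
 [458.9  38.2 261. ]
 [505.5  25.4 261. ]
 [500.3   7.8 261. ]] [479.71368999  23.32606416 261.        ]
[-1.11107675e+00  8.09285544e+00  1.05484962e+02 -8.17675558e-04
  6.64657001e+01 -7.45670949e+01]
```

```bash
python3 -m handwheel '[[0,0,0.045,0,0,0,0.3],[0,0,0.08,0,0,0,0.0],[0,0,0.091,0,0,0,-0.3],[0,0,0.091,0,0,0,-0.3],[0,0,0.091,0,0,0,-1],[0,0,0.091,0,0,0,-1],[0,0,0.091,0,0,0,-1],[0,0,0.091,0,0,0,-1],[0,0,0.091,0,0,0,-1],[0,0,0.091,0,0,0,-1]]'
python3 -c "
from h import *
s=bot.read_state(); print(s['q'],s['ft_torque'],s['position'])"
```

```text
t: 9.45
position: [479.3, 20.1, 239.8]
ee_rot: [-179.9, 0.1, 163.6]
contact_force: [-2.5, -9.5, 2.1]
width: 0.15
[-1.16212875e+00  1.32544945e+01  1.12632711e+02 -1.00778026e-01
  5.40164392e+01 -7.47075556e+01] [-1.44774072  0.3665456  -0.0191899 ] [479.31876853  20.05374767 239.77971655]
```

The bar is gripped (opening about 13 mm). I'll take out the 1 mm side offset and start turning.

```bash
r(){ python3 -c "
from h import *
s=bot.read_state(); print('q6',s['q'][5].round(2),'T',s['ft_torque'].round(3),'F',s['contact_force'].round(1),'eff6',s['joint_efforts'][5].round(4),s['position'].round(1))"; }
python3 -m handwheel '[[0,-0.001,0.0004,0,0,0.12,-1],[0,-0.001,0.0009,0,0,0.27,-1],[0,-0.001,0.0013,0,0,0.42,-1],[0,-0.001,0.0018,0,0,0.57,-1],[0,-0.001,0.0023,0,0,0.72,-1],[0,-0.001,0.0028,0,0,0.87,-1],[0,-0.001,0.0032,0,0,1.0,-1]]' | head -1; r
python3 -m handwheel '[[0,0,0.0003,0,0,0.1,-1],[0,0,0.0006,0,0,0.2,-1],[0,0,0.001,0,0,0.3,-1]]'|head -1; r
python3 -m handwheel '[[0,0,0.0003,0,0,0.1,-1],[0,0,0.0006,0,0,0.2,-1],[0,0,0.001,0,0,0.3,-1]]'|head -1; r
python3 -m handwheel '[[0,0,0.0003,0,0,0.1,-1],[0,0,0.0006,0,0,0.2,-1]]'|head -1; r
```

```text
t: 10.32
q6 -17.27 T [ 1.025 -0.765  0.109] F [ 4.7  6.1 -3.1] eff6 -3.0313 [480.   20.5 236.7]
t: 10.7
q6 -0.16 T [ 0.99  -0.932  0.106] F [ 6.2  6.9 -3.5] eff6 -2.5417 [480.3  20.6 235.7]
t: 11.08
q6 17.03 T [ 0.848 -1.148  0.117] F [ 7.4  6.5 -4.1] eff6 -2.5393 [480.6  20.5 234.8]
t: 11.32
q6 28.49 T [ 0.624 -1.381  0.067] F [ 8.2  4.8 -5.9] eff6 -2.5303 [480.8  20.4 234.1]
```

```bash
r(){ python3 -c "
from h import *
s=bot.read_state(); print('q6',s['q'][5].round(2),'T',s['ft_torque'].round(3),'F',s['contact_force'].round(1),'eff6',s['joint_efforts'][5].round(4),s['position'].round(1))"; }
python3 -m handwheel '[[0,0,0.0003,0,0,0.1,-1],[0,0,0.0006,0,0,0.2,-1]]'|head -1; r
python3 -m handwheel '[[0,0,0.0003,0,0,0.1,-1],[0,0,0.0006,0,0,0.2,-1]]'|head -1; r
python3 -m handwheel '[[0,0,0.0003,0,0,0.1,-1],[0,0,0.0006,0,0,0.2,-1]]'|head -1; r
python3 -m handwheel '[[0,0,0.0003,0,0,0.1,-1],[0,0,0.0006,0,0,0.2,-1]]'|head -1; r
python3 -m handwheel '[[0,0,0.0003,0,0,0.1,-1],[0,0,0.0006,0,0,0.2,-1]]'|head -1; r
python3 -m handwheel '[[0,0,0.0003,0,0,0.1,-1],[0,0,0.0006,0,0,0.2,-1]]'|head -1; r
```

```text
t: 11.58
q6 39.95 T [ 0.444 -1.562  0.168] F [10.5  3.6 -8.3] eff6 -2.5264 [480.9  20.3 233.5]
t: 11.82
q6 51.41 T [ 0.19  -1.703  0.128] F [10.6  2.2 -9.6] eff6 -2.4907 [481.1  20.2 232.9]
t: 12.08
q6 62.87 T [-0.126 -1.738  0.128] F [12.5  0.6 -9.7] eff6 -2.4869 [481.2  20.  232.3]
t: 12.32
q6 74.33 T [-0.437 -1.79   0.183] F [ 11.7  -0.6 -10.6] eff6 -2.4826 [481.2  19.8 231.7]
t: 12.58
q6 85.79 T [-0.721 -1.775  0.162] F [ 11.6  -4.1 -12.2] eff6 -2.4782 [481.2  19.6 231. ]
t: 12.82
q6 97.25 T [-1.08  -1.796  0.122] F [ 12.5  -5.3 -11.7] eff6 -2.4756 [481.2  19.5 230.4]
```

```bash
python3 -m handwheel '[[0,0,0,0,0,0,0],[0,0,0,0,0,0,0.3],[0,0,0,0,0,0,0.3],[0,0,0,0,0,0,0.3],[0,0,-0.05,0,0,0,0.6],[0,0,-0.10,0,0,0,1],[0,0,-0.10,0,0,0,1]]'
```

```text
t: 13.7
position: [480.3, 20.0, 332.6]
ee_rot: [-180.0, -0.4, -8.2]
contact_force: [-0.2, 0.4, -0.7]
width: 0.998
```

```bash
python3 -m handwheel '[[0.04,-0.02,0,0,0,-0.15,1],[0.09,-0.045,0,0,0,-0.3,1],[0.14,-0.07,0,0,0,-0.4625,1],[0.179,-0.09,0.03,0,0,-0.4625,1],[0.179,-0.09,0.03,0,0,-0.4625,1],[0.179,-0.09,0.03,0,0,-0.4625,1]]'
python3 -m handwheel '[[0,0,0.05,0,-0.17,0,1],[0,0,0.10,0,-0.34,0,1],[0,0,0.15,0,-0.52,0,1],[-0.02,0,0.19,0,-0.52,0,1],[-0.05,0,0.205,0,-0.52,0,1],[-0.08,0,0.205,0,-0.52,0,1],[-0.084,0,0.205,0,-0.52,0,1],[-0.084,0,0.205,0,-0.52,0,1]]'
cat > look.py <<'E'
from h import *
import pickle,sys
im=[]
for i in range(4):
    c=cap("wrist"); im.append(c["color"].astype(float))
c["color"]=np.mean(im,0).astype(np.uint8); n=sys.argv[1]; pickle.dump(c,open(n+".pkl","wb"))
im=c["color"]; cr=im[262:362,260:393]; cv2.imwrite(f"pics/{n}c.png",cv2.resize(cr,None,fx=6,fy=6,interpolation=cv2.INTER_CUBIC)[...,::-1])
s=bot.read_state(); print(s["position"].round(2),s["ee_rot"].round(2))
def z_at(cc,u,v,r):  # height where ray crosses vertical plane at distance r along press x
    e,d=ray(cc,u,v,True); px=np.array([np.cos(.319),np.sin(.319)]); p=e[:2]-[478.6,20.6]
    return (e+d*((r-p@px)/(d[:2]@px)))[2]
for f in ("w2",n):
    cc=pickle.load(open(f+".pkl","rb")); g=cc["color"].astype(float).mean(2)[:,323:331].mean(1)
    def cross(a,b,lv):
        for r in range(a,b):
            if (g[r]-lv)*(g[r+1]-lv)<=0: return r+(g[r]-lv)/(g[r]-g[r+1])
    te=cross(274,292,174); fe=cross(296,318,85); sh=cross(290,312,157); be=cross(243,252,110); bb=cross(200,212,65)
    print(f,"trayedge",te,"foot",fe,"shadow",sh,"tray low",be,"bedlow",bb)
    print("  foot z",z_at(cc,327,fe,26),"bedlow z(20)",z_at(cc,327,bb,75),"tray low z@r59",z_at(cc,327,be,59),"tray top z@59",z_at(cc,327,te,59), np.round(cc["eye"],1))
E
python3 look.py w4
```

```text
t: 14.45
position: [667.9, 83.2, 298.1]
ee_rot: [-180.0, 0.1, 18.2]
contact_force: [-0.3, -0.9, 0.6]
width: 1.004
t: 15.45
position: [589.5, 56.9, 95.3]
ee_rot: [180.0, 29.7, 18.2]
contact_force: [0.2, 0.2, 1.0]
width: 0.997
[589.67  57.24  94.29] [179.99  29.72  18.24]
w2 trayedge 280.42755344418055 foot 308.79551122194516 shadow 302.56271777003485 tray low 247.0426599749059 bedlow 206.43307086614172
  foot z 87.35227456467894 bedlow z(20) 21.84289666011827 tray low z@r59 49.321674917034045 tray top z@59 78.12950964220822 [725.7 102.6 178.9]
w4 trayedge 281.8239700374532 foot 303.438123752495 shadow 301.95 tray low 247.88513513513513 bedlow 206.97476340694007
  foot z 81.23465624596322 bedlow z(20) 21.564512706564926 tray low z@r59 48.99233765484291 tray top z@59 77.97327155744765 [724.3 102.5 177. ]
```

View pics/w4c.png

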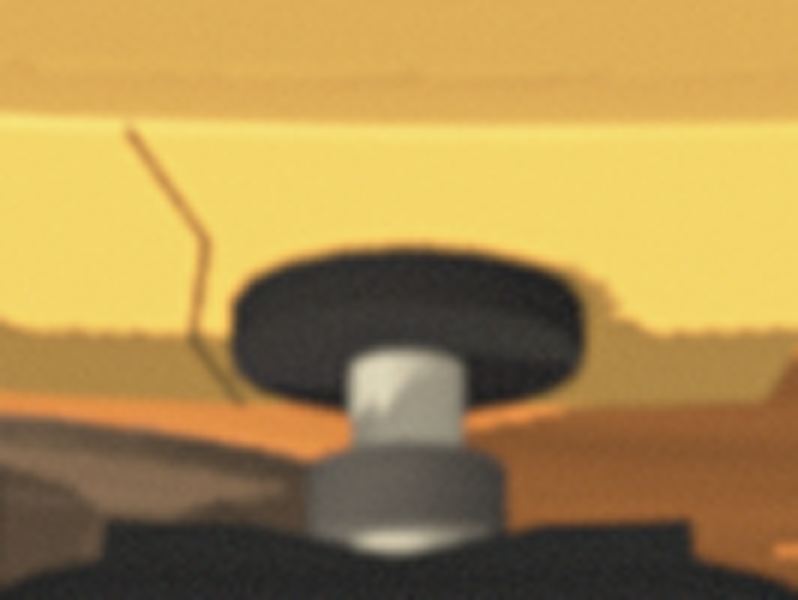

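The foot came down 5.9–6.1 mm for 9.5 mm of screw travel. So touch was at about 1.9 rad, which agrees with the torque step (0.10 to about 0.14 N m between 1.8 and 2.0 rad), and compression is now about 3.5 mm. About 0.46 rad is left. The tray edge and split line sit where they did before. I'll regrip at yaw −8.3°.

```bash
python3 -m handwheel '[[0.035,0,-0.02,0,0,0,1],[0.069,0,-0.04,0,0,0,1],[0.045,0,-0.09,0,0.15,0,1],[0.02,0,-0.14,0,0.30,0,1],[-0.005,0,-0.19,0,0.45,0,1],[-0.043,0,-0.244,0,0.52,0,1],[-0.043,0,-0.244,0,0.52,0,1],[-0.043,0,-0.244,0,0.52,0,1]]'
```

```text
t: 16.65
position: [668.7, 83.3, 327.5]
ee_rot: [180.0, -0.0, 18.2]
contact_force: [0.7, 0.4, -0.4]
width: 1.002
```

```bash
python3 -m handwheel '[[-0.03,0,0,0,0,0.15,1],[-0.08,0,0,0,0,0.3,1],[-0.13,0.001,0,0,0,0.4625,1],[-0.18,0.001,0,0,0,0.4625,1],[-0.1986,0.0014,0,0,0,0.4625,1],[-0.1986,0.0014,0,0,0,0.4625,1],[-0.1986,0.0014,0,0,0,0.4625,1]]'
python3 -c "
from h import *
c=cap('wrist'); im=c['color']; u,v=map(int,proj(c,(480.5,20,250),True)); print(u,v)
cr=im[v-60:v+60,u-80:u+80]; print(u-80,v-60); cv2.imwrite('pics/w5.png',cv2.resize(cr,None,fx=4,fy=4,interpolation=cv2.INTER_CUBIC)[...,::-1])
import pickle; pickle.dump(c,open('w5.pkl','wb'))
"
```

```text
t: 17.52
position: [481.7, 20.1, 326.7]
ee_rot: [-180.0, 0.0, -8.3]
contact_force: [0.5, -0.0, -0.3]
width: 1.0
326 210
246 150
```

View pics/w5.png

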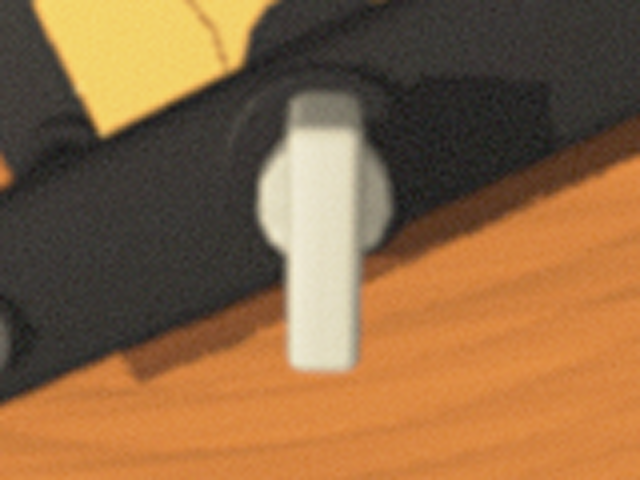

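The bar stands straight in the image (crop x 288–360), so it stayed at yaw −8.3° and the 3.0 rad turn held without slip. I'll grip and make the last 0.46 rad.

```bash
python3 -m handwheel '[[0,0,0.045,0,0,0,0.3],[0,0,0.08,0,0,0,0.0],[0,0,0.096,0,0,0,-0.3],[0,0,0.096,0,0,0,-0.3],[0,0,0.096,0,0,0,-1],[0,0,0.096,0,0,0,-1],[0,0,0.096,0,0,0,-1],[0,0,0.096,0,0,0,-1],[0,0,0.096,0,0,0,-1],[0,0,0.096,0,0,0,-1]]'
python3 -m handwheel '[[0,0,0.0003,0,0,0.1,-1],[0,0,0.0007,0,0,0.22,-1],[0,0,0.0011,0,0,0.34,-1],[0,0,0.0015,0,0,0.46,-1],[0,0,0.0015,0,0,0.46,-1]]'
python3 -c "
from h import *
s=bot.read_state(); print(s['q'].round(2),s['ft_torque'])"
```

```text
t: 18.82
position: [481.2, 19.6, 231.8]
ee_rot: [180.0, -0.1, -8.3]
contact_force: [2.0, -4.5, -4.3]
width: 0.147
t: 19.45
position: [481.0, 19.2, 230.3]
ee_rot: [-180.0, -0.1, -34.7]
contact_force: [1.3, -8.5, -4.5]
width: 0.148
[-1.2800e+00  1.4060e+01  1.1309e+02 -7.0000e-02  5.2760e+01  1.2348e+02] [-1.29532676 -0.24671779 -0.03128267]
```

```bash
python3 -m handwheel '[[0,0,0,0,0,0,0],[0,0,0,0,0,0,0.3],[0,0,0,0,0,0,0.3],[0,0,0,0,0,0,0.3],[0,0,-0.05,0,0,0,0.6],[0,0,-0.10,0,0,0,1],[0,0,-0.10,0,0,0,1]]'
python3 -m handwheel '[[0.025,-0.032,0,0,0,-0.15,1],[0.055,-0.072,0,0,0,-0.3,1],[0.085,-0.112,0,0,0,-0.45,1],[0.115,-0.152,0.03,0,0,-0.6,1],[0.119,-0.16,0.03,0,0,-0.77,1],[0.119,-0.16,0.03,0,0,-0.923,1],[0.119,-0.16,0.03,0,0,-0.923,1],[0.119,-0.16,0.03,0,0,-0.923,1]]'
python3 -m handwheel '[[0,0,0.05,0,-0.17,0,1],[0,0,0.10,0,-0.34,0,1],[0,0,0.15,0,-0.52,0,1],[-0.02,0,0.19,0,-0.52,0,1],[-0.05,0,0.205,0,-0.52,0,1],[-0.08,0,0.205,0,-0.52,0,1],[-0.084,0,0.205,0,-0.52,0,1],[-0.084,0,0.205,0,-0.52,0,1]]'
python3 look.py w6
```

```text
t: 20.32
position: [482.2, 19.8, 333.2]
ee_rot: [-179.8, -0.3, -34.6]
contact_force: [0.6, -0.6, -0.6]
width: 0.999
t: 21.32
position: [668.9, 83.8, 299.3]
ee_rot: [-180.0, 0.0, 18.1]
contact_force: [-0.5, -0.2, 0.2]
width: 0.997
t: 22.32
position: [590.1, 57.6, 95.1]
ee_rot: [179.9, 29.7, 18.2]
contact_force: [-0.1, 0.1, 0.4]
width: 0.999
[590.26  57.8   94.71] [179.97  29.73  18.24]
w2 trayedge 280.42755344418055 foot 308.79551122194516 shadow 302.56271777003485 tray low 247.0426599749059 bedlow 206.43307086614172
  foot z 87.35227456467894 bedlow z(20) 21.84289666011827 tray low z@r59 49.321674917034045 tray top z@59 78.12950964220822 [725.7 102.6 178.9]
w6 trayedge 282.1943734015345 foot 303.6248888888889 shadow 302.1291418861512 tray low 248.3432494279176 bedlow 207.5768194070081
  foot z 81.43238546075206 bedlow z(20) 21.890764302951453 tray low z@r59 49.270200576336975 tray top z@59 78.23368368140342 [724.9 103.1 177.3]
```

View pics/w6c.png

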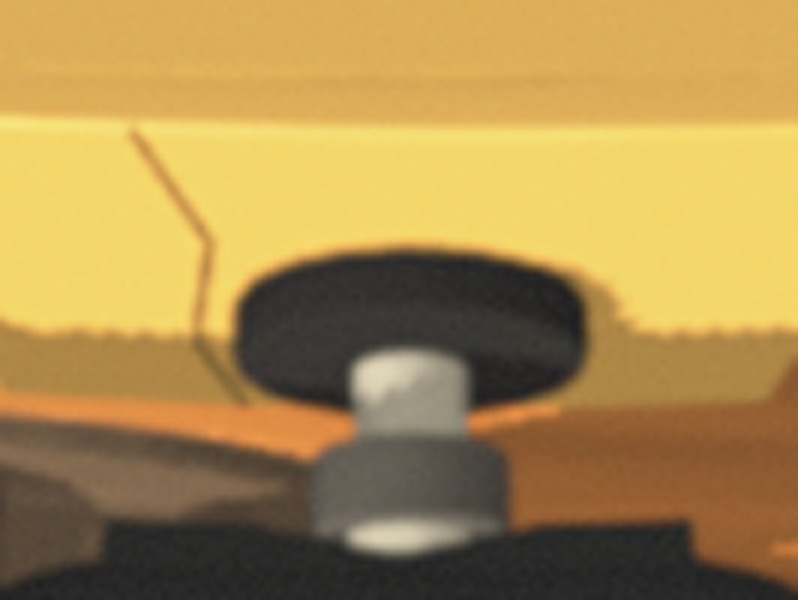

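Seen from the same pose, with the reference edges agreeing to 0.1 mm, the foot has come down 5.9 mm in total. The screw travelled 11.0 mm, so compression is about 5.1 mm, which is a quarter turn past touch. The split line and foot keep their relative positions. I'll back off and hand in.

```bash
python3 -m handwheel '[[0.035,0,-0.02,0,0,0,1],[0.069,0,-0.04,0,0,0,1],[0.045,0,-0.09,0,0.15,0,1],[0.02,0,-0.14,0,0.30,0,1],[0.02,0,-0.14,0,0.30,0,1],[0.02,0,-0.14,0,0.30,0,1]]'
python3 -c "
from h import *
print(bot.job_done())"
```

```text
t: 23.28
position: [672.1, 84.8, 206.9]
ee_rot: [180.0, 12.6, 18.2]
contact_force: [-0.9, 1.2, -0.3]
width: 1.003
the job is handed in; nothing more can be done
None
```

The tray is clamped. I turned the knob clockwise 3.46 rad in two grips, let go, backed the arm off and handed in at about 23 s of the 64 s allowed.

- **Touch point:** the foot came down about 5.9 mm before it stopped on the tray, or about 1.9 rad of turn. The wrist torque agreed, rising from about 0.10 to 0.14 N m between 1.8 and 2.0 rad, though those readings were noisy.
- **Clamping:** the screw travelled 11.0 mm in total. That leaves about 5.1 mm of spring compression against the 5 mm wanted, accurate to a few tenths of a millimetre.
- **Tray:** in the close-ups before and after the last turn, the split line and tray edge kept their place beside the foot. Against the first close-up, the tray edges agree to 0.1 mm in height.
- **Checks that disagreed:** my first single-view estimate of the gap was 7.3 mm, about 1.4 mm too high. I went by the movement seen from the same camera pose instead. The last torque reading, taken with the knob at rest, was about 0, so it confirms nothing about the clamping.
- **Other things:** contact forces while gripping and turning stayed under about 20 N in the readings. I did not take a final overall picture of the board, tray stack, candle and cup; the arm's path stayed clear of them.

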